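Refit the pointer knob on a desk radio and hold it pressed

ROBOT

A 7-joint arm with a two-finger parallel gripper is mounted at the origin on a cart in front of the work surface, level with it; the furniture and walls round the work are solid. World frame = base frame: x ahead of the robot, y to its left, z up, the work surface at z = 0. Lengths are in mm, angles in rad, forces in N, time in s.
With the tool pointing down it reaches from about 425 to 825 mm from the base axis. Payload 3.6 kg.
Tool frame: the origin (TCP) lies on the centre line of the jaws, within the pads' length; the fingertips stand 19 mm ahead of it and the grasp point (between the pads) is the TCP (manip.tips_ahead is the distance from the TCP to the fingertips, in mm); z points along the fingers, y is the line along which they close (so a half turn about z gives the same grasp; the last joint's range is limited). The gripper opens to 93 mm and grips with 3 to 60 N. Pads are 15 mm wide; open, the fingers measure 128 mm over their backs; the gripper's body (75 mm by 188 mm) begins 65 mm behind the grasp point.
Start: joints at [-1.282, 0.615, -0.013, 1.423, 0.008, 1.103, -0.04], TCP at [201.224, 618.039, 237.64] pointing down, gripper open.
Joint ranges: [-3.12, 3.12], [-0.3, 2.06], [-1.34, 1.32], [0.26, 2.42], [-1.36, 4.5], [0.01, 1.98], [-2.84, 2.84]. Speed limits (rad/s): [2.79, 2.79, 3.14, 3.14, 3.14, 3.14, 3.14].

INTERFACE

Orientations are given as a rotation vector (axis times angle).
In Python, from rig import status, snapshot, job_done, manip gives the robot as it stands.
- The arm moves only by the tool carry_out, never from a script. Its argument "steps" is a list that holds one entry, the list of rows, each a list of 5 numbers: the gripper's target within -1 to 1 (shut at 1, half-way at 0, fully open at -1), then the shift along the tool's x, y, z scaled (see below), then the turn about the tool's z scaled (see below). A call has exactly 5 rows; each row shifts and turns the commanded pose from where the row before left it, along the tool's axes as they then stand; what a row does not reach is not made up. The controller multiplies each number of a shift by 30 cm and each number of a turn by 180 degrees. A row lasts 1/8 s, in which the tool goes at most 62.5 mm and 10.7 degrees, less where a joint would pass 70% of its speed; a pose out of reach is approached as far as the arm can. A call with a number of a shift or a turn outside -1 to 1 is refused whole. A call with a gripper value outside its range is refused whole. The fingers move at their own pace and stop on an object; "squeeze" is the grip in N (left out, the last holds). Time passes only in rows, so rows that do not move let the fingers close, or fill a call up. It gives the time, the measured TCP pose, the force, the opening and the grip force at its end, in the units of the state.
- status.get_state(): the state, without advancing time (a new reading comes with each control period).
- snapshot(name): name is "scene" or "top" or "wrist"; returns a dict with "pixels" (480x640x3 uint8, red, green, blue), "K" (3x3 intrinsics, pixels), "k1" (the pictures are not rectified: a ray, as slopes to the right and down, at radius r is drawn at 1 + k1 r^2 times it, then the intrinsics apply), "extrinsics" (4x4, takes a point from camera to world coordinates); the wrist camera has in their place "T_tool_cam" (4x4, takes a point from camera to tool coordinates, whose origin is the TCP and whose axes are the flange's). Camera axes: x right, y up, looking along -z (the intrinsics and any distortion apply to the point x, -y, -z); pixel columns grow to the right and rows downward; lengths in mm; the calibration is good to about 2 mm. A picture is of the moment at which its call begins: read the wrist's pose just before it. There is no depth.
- job_done(): hands the job in; it is judged then, once.
The state is a dict: "clock": time; "joints": joint angles; "joint_velocities": joint speeds; "effort": joint torques, N m; "position": TCP position; "tool_rot": TCP orientation; "force": force on the tool from outside, world axes, zero at the start; "ft_torque": the same for the moment, N m; "grip_width": opening from 0.0 (shut) to 1.0 (fully open); "grip_force": force on a finger pad.
Only numpy, scipy, OpenCV 4.12 (cv2) and the standard library are available. Lean on these libraries where they do the work, as an engineer would, in place of code of your own. Each camera call takes 0.05 s, during which the arm holds its last target. There are 200 camera calls.

TASK

The knob of the desk radio has to go back on: first lift the packing clip off the bare shaft and lay it flat in the long bay of the parts tray. Then turn the pointer knob so that its bore matches the flat of the shaft, push it fully onto the shaft, and keep the sprung shaft pressed all the way down with the knob, without forcing it past its stop: finish like that, still gripping and pressing the knob. Leave the other things where they are.

Things in the scene. Friction and masses are not known exactly. Their poses are not given: they have to be found in the camera images.
- radio: desk radio, 112 x 210 x 42 mm (x, y, z), fixed, black with wooden end cheeks; its aluminium top panel carries the bare shaft at x = -12, y = +60 mm of its frame; all else on the panel is flush. Origin: centre of its underside; x to its back edge, y along its length. At the start the packing clip lies flat on the panel astride the shaft
- shaft_tip (a point): top centre of the bare upright steel D-shaft on the radio: 14 mm diameter with one flat 3.5 mm from the axis, standing 24 mm above the panel, top edge chamfered. +x points from the axis out through the flat, square to it; z up. It turns with slight friction (0.02 N m), starts within 0.7 rad of the radio's x axis, and sinks on a spring (joint plunger)
- plunger (a joint): how far the shaft is pressed down, m: 0 up, 0.010 at its stop; the spring pushes back with about 2.5 N at 0 and 8 N at the stop and returns it when let go
- knob_grip (a point): black pointer knob, loose, upright on the table, bore down: 50 mm long, 26 wide, 36 tall, about 60 g; one end round, the other a narrow pointer nose; two parallel side faces, 22 mm long, 26 mm apart, look to +-y. This point: on the bore's axis, half-way up (18 mm above the underside). +x points to the nose (27 mm from the axis; round end 23 mm), z up
- knob_bore (a point): end (ceiling) of the knob's bore, on its axis, 12 mm above the underside; axes as knob_grip. The bore is a D, 15.2 mm across, its flat 4.1 mm from the axis on the nose side: it fits when the nose points the way the shaft's flat faces (within 0.1 rad). It meets shaft_tip when the knob is fully on, the knob's underside then 12 mm above the panel
- clip_grip (a point): packing clip, loose grey plastic, 50 g: a flat fork 92 x 34 x 8 mm (x, y, z) with an upright pull tab, 30 mm along x, 12 mm thick along y, top 44 mm above the underside. This point is in the tab, 32 mm above the underside. x along the clip towards the open fork end, z up. The shaft stands in the 17 mm wide fork slot, 42 mm from this point; the clip lifts straight up
- clip_base (a point): centre of the clip's underside (the middle of its 92 x 34 mm outline), which lies at x = +16, z = -32 mm from clip_grip; same axes
- clip: the packing clip itself; its origin is clip_base
- knob: the knob itself; its origin is on the bore's axis at the underside
- clip_bay (a point): centre of the inner floor of the long bay in the dark wooden parts tray (120 x 102 mm, fixed). The bay is 112 mm along x, 50 mm along y; its floor is 3 mm above the table, its outer walls 10 mm and the divider 8 mm above that floor. Two small bays on the +y side hold eraser and sharpener (tops 12 mm above the floor). The clip may lie either way round along x
- eraser: blue-and-white eraser 19 x 42 x 12 mm lying in one small bay of the tray; leave alone
- sharpener: small brass pencil sharpener 16 x 26 x 13 mm in the other small bay; leave alone
- thread_spool: spool of thread, 28 mm across and 36 mm tall, standing near the tray; leave alone
- ballpen: ball pen 145 mm long lying near the robot's corner of the table; leave alone
- stone: field stone 113 x 172 x 63 mm beyond the tray; leave alone
- box_fly: small display box 30 x 76 x 36 mm behind the tray; leave alone
Things that resemble listed ones, but are neither listed nor needed, are in the scene too. Leave any blue or yellow look-alike of the knob alone.

How it is judged:
By the outcome, as a careful person would: the job done as asked, in the order asked, and still so for the second after the job is handed in, while the arm keeps its last pose, push and grip.
It also fails if it takes over 58 s, if anything falls off the work surface, if the arm or the gripper's body presses on something with over 40 N, if the wrist force passes 120 N, or if a joint passes its speed limit or range.

## Working session

There is one attempt and no reset: what is moved stays moved. The work goes in short steps, Python scripts to look and compute and a tool call to move; the robot and the scene stay as the last step left them, time stands still between calls to the robot, and variables do not carry over. Pictures are saved under pics/ and viewed, at most 10 in all, crops included, and the job is handed in when it is done.

Besides the shell and the picture viewer there is one more tool, called after "Emit:" as name(argument=value, ...) on one line, values as JSON. carry_out: Moves the arm, as the interface text tells. Its arguments: {"type":"object","properties":{"steps":{"type":"array"},"squeeze":{"type":"number"}},"required":["steps"]}

```bash
ls; mkdir -p pics; cat > h.py <<'E'
import numpy as np, cv2
from scipy.spatial.transform import Rotation as R
from rig import status, snapshot, job_done, manip
def shot(n):
    s=status.get_state(); d=snapshot(n)
    if n=="wrist":
        T=np.eye(4); T[:3,:3]=R.from_rotvec(s["tool_rot"]).as_matrix(); T[:3,3]=s["position"]
        d["extrinsics"]=T@np.array(d["T_tool_cam"])
    return d
def save(d,f,crop=None,scale=1):
    im=cv2.cvtColor(d["pixels"],cv2.COLOR_RGB2BGR)
    if crop: x0,y0,x1,y1=crop; im=im[y0:y1,x0:x1]
    cv2.imwrite("pics/"+f,cv2.resize(im,None,fx=scale,fy=scale,interpolation=cv2.INTER_CUBIC))
def toworld(d,px,z):
    "pixels (N,2) -> points on plane z"
    K=np.array(d["K"],float); px=np.array(px,float).reshape(-1,1,2)
    n=cv2.undistortPoints(px,K,np.array([d["k1"],0,0,0,0.])).reshape(-1,2)
    E=np.array(d["extrinsics"]); r=np.c_[n[:,0],-n[:,1],-np.ones(len(n))]@E[:3,:3].T
    o=E[:3,3]; t=(np.asarray(z)-o[2])/r[:,2]; return o+r*t[:,None]
def topix(d,P):
    E=np.linalg.inv(np.array(d["extrinsics"])); P=np.array(P,float).reshape(-1,3)@E[:3,:3].T+E[:3,3]
    P=P*[1,-1,-1]
    return cv2.projectPoints(P,np.zeros(3),np.zeros(3),np.array(d["K"],float),np.array([d["k1"],0,0,0,0.]))[0].reshape(-1,2)
E
python3 - <<'E'
from h import *
for n in("top","scene"):
    d=shot(n); save(d,n+"0.png"); print(n,np.round(d["extrinsics"],2).tolist(),d["k1"])
s=status.get_state();print(s, manip)
E
```

```text
pics
top [[-0.49, 0.82, -0.29, 267.23], [-0.87, -0.46, 0.17, 163.16], [0.0, 0.34, 0.94, 1135.67], [0.0, 0.0, 0.0, 1.0]] 0.00445385089921232
scene [[-0.54, 0.58, -0.61, -41.21], [-0.84, -0.37, 0.39, 397.84], [-0.0, 0.72, 0.69, 800.64], [0.0, 0.0, 0.0, 1.0]] -0.10952739454386907
{'clock': 0.1, 'joints': array([-1.28249994,  0.61582308, -0.0126284 ,  1.42470436,  0.00808548,
        1.10336922, -0.04040337]), 'joint_velocities': array([ 0.00037743, -0.00302495,  0.00097498, -0.00403665,  0.00125241,
        0.00160187,  0.0018982 ]), 'effort': array([ 1.17667307e-03, -4.60045123e+01,  2.10101623e-01, -1.66247553e+01,
       -6.11865101e-02,  1.68681104e-02,  9.08056563e-05]), 'position': array([201.03277212, 617.45128583, 236.60789101]), 'tool_rot': array([-0.4922863 , -3.10242924,  0.00349879]), 'force': array([-0.31280515, -0.33786185, -0.51507766]), 'ft_torque': array([-0.0184027 , -0.02343761,  0.00687054]), 'grip_force': 0.0, 'grip_width': 1.0026083638030878} <Robot object at 0x7fae6c21c050>
```

View pics/top0.png

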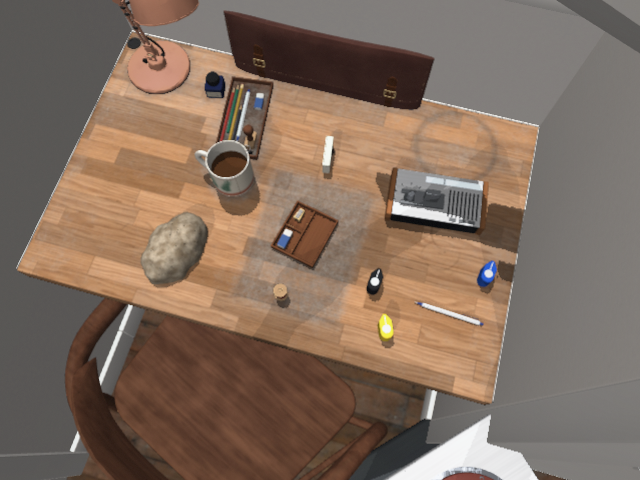

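View pics/scene0.png

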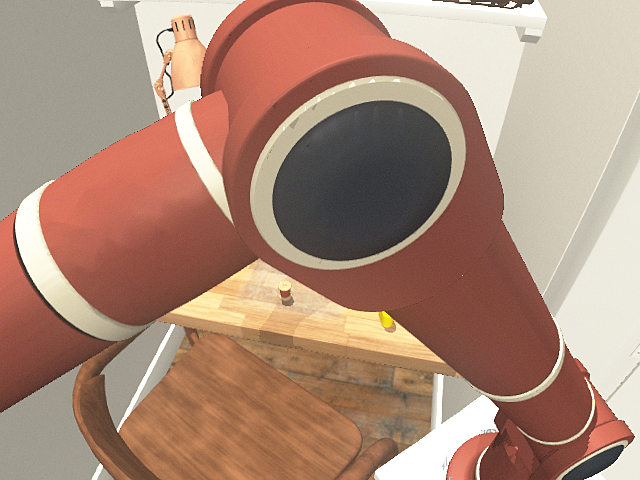

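Top view: radio at (437,200) with the clip/shaft near (430,195), tray (305,235). Knob candidates are black (374,281), blue (487,273) and yellow (386,327). The black one is the knob meant. I'll enlarge the crop to confirm it.

```bash
python3 - <<'E'
from h import *
d=shot("top"); save(d,"c1.png",(350,160,500,300),5.3)
print(np.array(d["K"]).tolist())
for n,p,z in [("knob",(374,281),30),("tray",(305,235),5),("radio",(437,200),42),("blue",(487,273),30),("yel",(386,327),30),("spool",(280,290),36)]:
    print(n,toworld(d,[p],z).round(0))
# tray corners, coarse mask near radio corners
E
```

```text
[[558.3165943510504, 0.0, 322.06363179056706], [0.0, 558.3165943510504, 240.88960068985182], [0.0, 0.0, 1.0]]
knob [[483. -83.  30.]]
tray [[650. -12.   5.]]
radio [[ 568. -291.   42.]]
blue [[ 383. -295.   30.]]
yel [[390. -54.  30.]]
spool [[560.  94.  36.]]
```

View pics/c1.png

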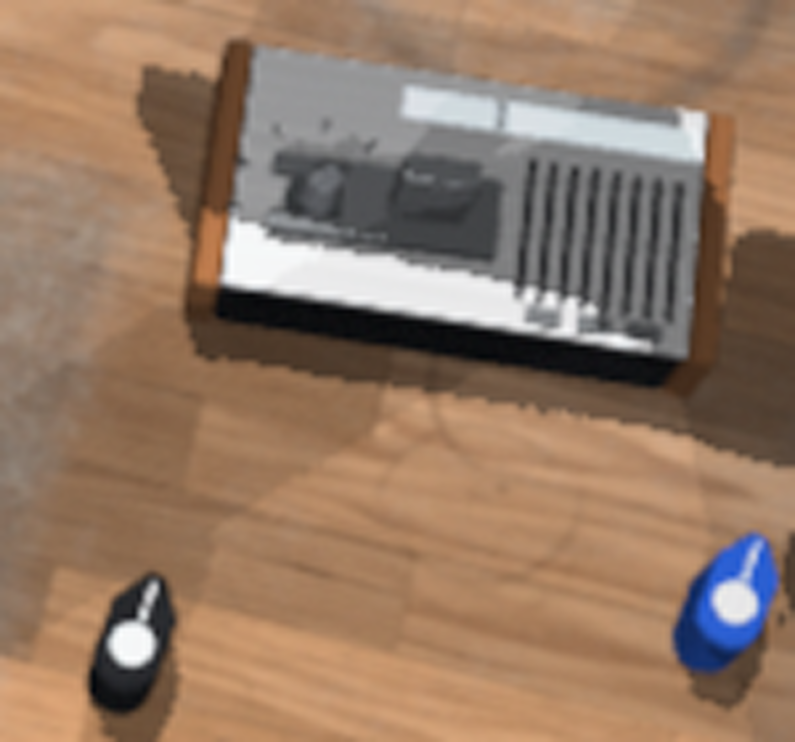

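The crop shows the black pointer knob with its nose up-right (full image about 379,268) and its cap at (374.7,281.7). The clip tab is near (434,194), the shaft near (410,192). The black knob is the one meant, since the blue one is an excluded look-alike. Next I'll work out the approach.

```bash
cat >> h.py <<'E'
def plan(pos,yaw=None):
    "remaining shift in current tool axes (mm) and turn about tool z (deg) so tool y has world heading yaw (mod pi)"
    s=status.get_state(); M=R.from_rotvec(s["tool_rot"]).as_matrix(); d=M.T@(np.array(pos)-s["position"])
    t=None
    if yaw is not None:
        v=M.T@[np.cos(yaw),np.sin(yaw),0]; t=np.degrees(np.arctan2(-v[0],v[1])); t=(t+90)%180-90
    print("clock",round(s["clock"],2),"pos",np.round(s["position"],1),"tooly heading",np.degrees(np.arctan2(M[1,1],M[0,1])).round(1),
      "tilt",np.degrees(np.arccos(-M[2,2])).round(2),"j7",s["joints"][6].round(2),"delta mm",np.round(d,1),"units",np.round(d/300,4),"turn deg",t,"units",None if t is None else round(t/180,4))
E
python3 - <<'E'
from h import *
d=shot("top")
f=lambda p:(350+p[0]/5.3,160+p[1]/5.3)
e=toworld(d,[f((250,45)),f((705,110))],42); print("edge",e.round(),np.degrees(np.arctan2(*(e[0]-e[1])[[1,0]])))
tab=toworld(d,[f((443,172))],86)[0]; sh=toworld(d,[f((318,168))],66)[0]; print("tab",tab,"shaft",sh,np.linalg.norm((tab-sh)[:2]))
k=toworld(d,[f((131,645)),f((155,578))],36); print("knob",k.round(),np.degrees(np.arctan2(*(k[1]-k[0])[[1,0]])))
print(snapshot("wrist")["T_tool_cam"].round(2).tolist())
plan([560,20,240]); 
E
```

```text
edge [[ 673. -257.   42.]
 [ 557. -403.   42.]] 51.376030146304814
tab [ 573.46426557 -275.81145112   86.        ] shaft [ 605.17293585 -241.99523056   66.        ] 46.35705495632657
knob [[ 480.  -82.   36.]
 [ 499. -104.   36.]] -50.23029352658453
[[0.0, 0.96, 0.28, 77.03], [1.0, -0.0, -0.0, 0.14], [-0.0, 0.28, -0.96, -147.8], [0.0, 0.0, 0.0, 1.0]]
clock 0.25 pos [201.2 617.7 237.1] tooly heading 72.0 tilt 0.07 j7 -0.04 delta mm [-526.3 -457.3   -2.3] units [-1.7543 -1.5242 -0.0078] turn deg None units None
```

Emit:
carry_out(steps=[[[-1,-0.2,0,0,0.03],[-1,-0.2,0,0,0.03],[-1,-0.2,0,0,0.03],[-1,-0.2,0,0,0.03],[-1,-0.2,0,0,0.03]]])

```text
clock: 0.88
position: [463.2, 473.6, 237.4]
tool_rot: [-1.207, -2.9, -0.0]
force: [-0.7, 0.3, 0.5]
grip_width: 1.0
grip_force: 0.0
```

Emit:
carry_out(steps=[[[-1,-0.2,0,0,0.03],[-1,-0.2,0,0,0.03],[-1,-0.2,0,0,0.03],[-1,-0.2,0,0,0.03],[-1,-0.2,0,0,0.03]]])

```text
clock: 1.5
position: [629.5, 227.0, 237.4]
tool_rot: [-1.851, -2.538, -0.0]
force: [0.4, -0.4, 0.8]
grip_width: 0.998
grip_force: 0.0
```

Emit:
carry_out(steps=[[[-1,-0.2,0,0,0.03],[-1,-0.2,0,0,0.03],[-1,-0.2,0,0,0.03],[-1,-0.2,0,0,0.03],[-1,-0.2,0,0,0.03]]])

```text
clock: 2.12
position: [665.8, -68.1, 237.4]
tool_rot: [-2.392, -2.036, -0.0]
force: [0.3, -0.2, 0.2]
grip_width: 1.003
grip_force: 0.0
```

```bash
python3 - <<'E'
from h import *
plan([575,-275,200],np.radians(138))
E
```

```text
clock 2.12 pos [665.8 -68.1 237.4] tooly heading -9.2 tilt 0.0 j7 0.11 delta mm [-218.7  -56.6   37.3] units [-0.7291 -0.1887  0.1245] turn deg 32.81346691569283 units 0.1823
```

Emit:
carry_out(steps=[[[-1,-0.18,-0.05,0,0],[-1,-0.18,-0.05,0,0],[-1,-0.18,-0.05,0,0],[-1,-0.18,-0.04,0,0],[-1,0,0,0.03,0.05]]])

```text
clock: 2.75
position: [571.9, -278.8, 230.0]
tool_rot: [2.553, 1.823, -0.005]
force: [0.3, -0.0, 0.4]
grip_width: 1.001
grip_force: 0.0
```

Emit:
carry_out(steps=[[[-1,0,0,0.03,0.05],[-1,0,0,0,0.05],[-1,0,0,0,0.03],[-1,0,0,0,0],[-1,0,0,0,0]]])

```text
clock: 3.38
position: [575.6, -270.6, 219.6]
tool_rot: [-2.862, -1.294, 0.0]
force: [-0.2, -0.8, -0.5]
grip_width: 1.0
grip_force: 0.0
```

```bash
python3 - <<'E'
from h import *
plan([575,-275,200],np.radians(138))
d=shot("wrist"); save(d,"w1.png"); d2=shot("scene"); save(d2,"s1.png")
print(topix(d,[[573,-276,86],[605,-242,66]]),topix(d2,[[573,-276,86],[605,-242,66]]))
E
```

```text
clock 3.38 pos [ 575.6 -270.6  219.6] tooly heading -41.3 tilt 0.01 j7 -0.02 delta mm [-3.7  2.5 19.6] units [-0.0122  0.0082  0.0653] turn deg 0.6555654140003924 units 0.0036
[[315.06476626 235.63985332]
 [316.88333507 176.44428295]] [[413.25970708 204.76627225]
 [393.12019522 208.8297533 ]]
```

View pics/w1.png

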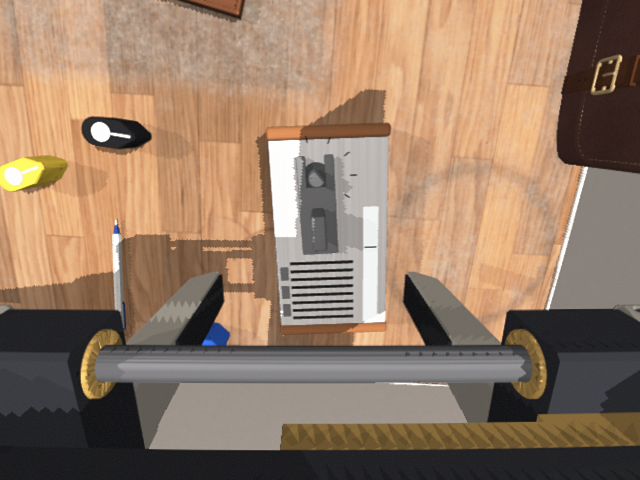

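The wrist view shows the radio upright at x 268–390. The clip's fork end is up (300–338,155), the shaft at (317,177), the tab at (319,230), and the black knob at (115,133) with nose to the right. I'll enlarge the clip.

```bash
python3 - <<'E'
from h import *
d=shot("wrist"); g=d; 
im=cv2.cvtColor(d["pixels"],cv2.COLOR_RGB2BGR)[140:270,270:370].astype(float)
im=np.clip(255*(im/255)**0.6,0,255).astype(np.uint8)
cv2.imwrite("pics/w2.png",cv2.resize(im,None,fx=4.6,fy=4.6,interpolation=cv2.INTER_CUBIC))
E
```

```text
(no output)
```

View pics/w2.png

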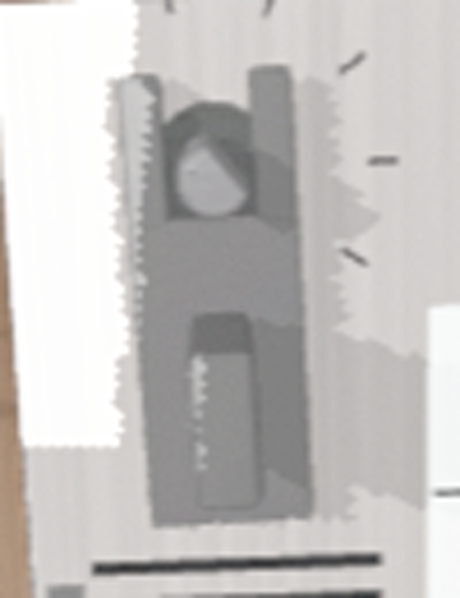

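```bash
python3 - <<'E'
from h import *
d=shot("wrist"); f=lambda *P:[(270+p[0]/4.6,140+p[1]/4.6) for p in P]
hd=lambda v:np.degrees(np.arctan2(v[1],v[0])).round(1)
t=toworld(d,f((192,352),(252,350),(265,505),(203,510)),86); print("tab",t.round(1).tolist(),t.mean(0),"xhead",hd(t[0]-t[3]),hd(t[1]-t[2]),np.linalg.norm(t[0]-t[3]),np.linalg.norm(t[0]-t[1]))
c=toworld(d,f((120,78),(290,68),(313,515),(152,525)),50); print("clip",c.round(1).tolist(),c.mean(0),hd(c[0]-c[3]),hd(c[1]-c[2]),np.linalg.norm(c[0]-c[3]),np.linalg.norm(c[3]-c[2]))
s=toworld(d,f((203,137),(247,190),(172,178),(212,217)),66); print("shaft",s.round(1).tolist(),"flat heading",hd(np.cross([0,0,1],s[1]-s[0])))
r=toworld(d,[(268,136),(390,134)],42); print("radio front/back at +y end",r.round(1),hd(r[1]-r[0]),np.linalg.norm(r[1]-r[0]))
r=toworld(d,[(268,136),(281,331),(390,134),(386,328)],42);print(hd(r[0]-r[1]),hd(r[2]-r[3]),np.linalg.norm(r[0]-r[1]),r.mean(0))
k=toworld(d,[(100,132),(150,135),(130,134)],36);print("knob",k.round(1),hd(k[1]-k[0]))
plan([0,0,0])
E
```

```text
tab [[581.8, -262.1, 86.0], [590.0, -268.9, 86.0], [572.7, -292.5, 86.0], [563.6, -285.7, 86.0]] [ 577.02838033 -277.27745778   86.        ] xhead 52.4 53.8 29.841651040402137 10.71196515326415
clip [[601.4, -218.7, 50.0], [627.2, -238.8, 50.0], [571.9, -310.9, 50.0], [545.4, -290.5, 50.0]] [ 586.45257263 -264.72868432   50.        ] 52.0 52.5 91.12480030482604 33.458919879705455
shaft [[607.0, -236.4, 66.0], [606.7, -249.1, 66.0], [597.7, -238.2, 66.0], [598.5, -248.6, 66.0]] flat heading -1.4
radio front/back at +y end [[ 594.3 -188.6   42. ]
 [ 677.2 -259.2   42. ]] -40.4 108.90302004257347
50.5 50.9 197.12941700232983 [ 573.56692405 -299.84905354   42.        ]
knob [[ 481.1  -83.3   36. ]
 [ 513.6 -115.9   36. ]
 [ 500.5 -103.    36. ]] -45.1
clock 3.58 pos [ 575.6 -270.8  219.7] tooly heading -41.4 tilt 0.01 j7 -0.02 delta mm [-177.6 -610.8  219.7] units [-0.592  -2.0361  0.7322] turn deg None units None
```

Emit:
carry_out(steps=[[[-1,0,0,0,-0.02],[-1,-0.014,0.017,0.1,0],[-1,0,0,0.14,0],[-1,0,0,0.14,0],[-1,0,0,0.1,0]]], squeeze=20)

```text
clock: 4.2
position: [576.5, -276.7, 73.8]
tool_rot: [-2.82, -1.381, 0.001]
force: [0.7, 0.6, -0.2]
grip_width: 0.998
grip_force: 0.0
```

Emit:
carry_out(steps=[[[0.2,0,0,0,0],[1,0,0,0,0],[1,0,0,0,0],[1,0,0,0,0],[1,0,0,0,0]]])

```text
clock: 4.82
position: [577.3, -277.3, 76.4]
tool_rot: [2.821, 1.381, 0.001]
force: [0.3, 0.3, -0.5]
grip_width: 0.513
grip_force: 0.0
```

```bash
python3 - <<'E'
from h import *
plan([577,-277,75],np.radians(-37.7)); print(status.get_state()["grip_width"]*93,status.get_state()["grip_force"])
E
```

```text
clock 4.83 pos [ 577.3 -277.3   76.4] tooly heading -37.8 tilt 0.06 j7 0.12 delta mm [ 0.1 -0.5  1.4] units [ 0.0002 -0.0015  0.0046] turn deg -0.1268522126870124 units -0.0007
47.718605594904616 0.0
```

Emit:
carry_out(steps=[[[1,0,0,0,0],[1,0,0,0,0],[1,0,0,0,0],[1,0,0,0,0],[1,0,0,0,0]]])

```text
clock: 5.45
position: [577.0, -277.2, 75.6]
tool_rot: [-2.822, -1.381, 0.0]
force: [0.7, 0.1, -0.3]
grip_width: 0.131
grip_force: 20.0
```

Emit:
carry_out(steps=[[[1,0,0,-0.02,0],[1,0,0,-0.06,0],[1,0,0,-0.08,0],[1,0,0,-0.08,0],[1,0,0,-0.02,0]]])

```text
clock: 6.08
position: [578.1, -278.2, 156.7]
tool_rot: [2.818, 1.379, 0.005]
force: [0.2, 0.0, -0.6]
grip_width: 0.128
grip_force: 20.0
```

```bash
python3 - <<'E'
from h import *
s=status.get_state(); print(s["grip_width"]*93,s["grip_force"])
d=shot("top"); im=cv2.cvtColor(d["pixels"],cv2.COLOR_RGB2BGR)[190:280,260:350]; a=cv2.resize(im,None,fx=4.4,fy=4.4,interpolation=cv2.INTER_CUBIC)
w=shot("wrist"); b=cv2.resize(cv2.cvtColor(w["pixels"],cv2.COLOR_RGB2BGR),(400,300))
c=np.zeros((400,796,3),np.uint8); c[:396,:396]=a; c[:300,396:]=b; cv2.imwrite("pics/m1.png",c); plan([650,-12,150])
E
```

```text
11.934794867117533 19.994818568229675
clock 6.17 pos [ 577.4 -277.5  154.8] tooly heading -37.8 tilt 0.12 j7 0.08 delta mm [ 254.2 -105.5    4.7] units [ 0.8473 -0.3516  0.0158] turn deg None units None
```

View pics/m1.png

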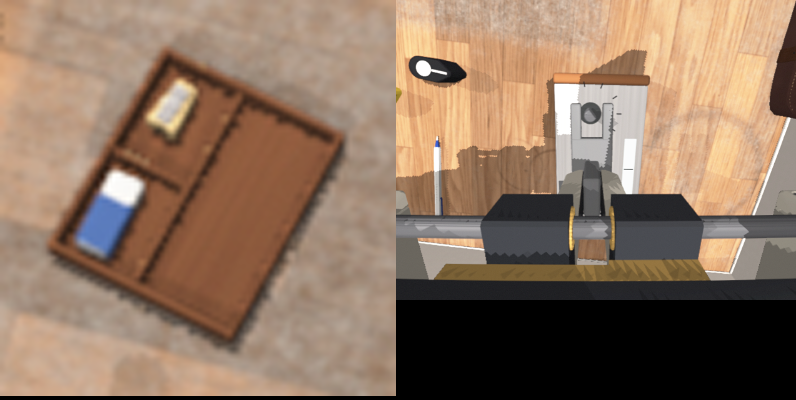

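```bash
python3 - <<'E'
from h import *
d=shot("top"); f=lambda *P:[(260+p[0]/4.4,190+p[1]/4.4) for p in P]
hd=lambda v:np.degrees(np.arctan2(v[1],v[0])).round(1)
c=toworld(d,f((165,50),(343,137),(235,340),(50,245)),13); print(c.round(1).tolist(),[np.linalg.norm(c[i]-c[i-1]).round(1) for i in range(4)],"x head",hd(c[0]-c[3]),hd(c[1]-c[2]))
m=c.mean(0); y=(c[0]+c[3]-c[1]-c[2]); y/=np.linalg.norm(y); print("bay",m-22*y)
b=toworld(d,f((242,99),(336,143),(235,332),(143,280)),11); print(b.mean(0),[np.linalg.norm(b[i]-b[i-1]).round(1) for i in range(4)])
E
```

```text
[[723.8, -34.9, 13.0], [639.7, -88.7, 13.0], [574.9, 8.4, 13.0], [660.9, 62.9, 13.0]] [np.float64(116.3), np.float64(99.8), np.float64(116.8), np.float64(101.8)] x head -57.3 -56.3
bay [631.25480213 -24.88784394  13.        ]
[631.12245976 -25.52763846  11.        ] [np.float64(105.7), np.float64(51.9), np.float64(109.0), np.float64(51.7)]
```

Emit:
carry_out(steps=[[[1,0.15,-0.065,0,0],[1,0.15,-0.065,0,0],[1,0.15,-0.065,0,0],[1,0.15,-0.065,0,0],[1,0.157,-0.065,0,0]]])

```text
clock: 6.85
position: [638.8, -36.5, 152.4]
tool_rot: [-2.821, -1.38, 0.004]
force: [0.8, 0.1, -1.0]
grip_width: 0.128
grip_force: 20.0
```

Emit:
carry_out(steps=[[[1,0,0,0,-0.056],[1,0,0,0,-0.056],[1,0,0,0,-0.056],[1,0,0,0,-0.056],[1,0,0,0,-0.056]]])

```text
clock: 7.48
position: [638.4, -37.9, 152.2]
tool_rot: [-1.956, -2.455, 0.003]
force: [-0.1, 0.1, -0.6]
grip_width: 0.125
grip_force: 20.0
```

Emit:
carry_out(steps=[[[1,0,0,0.05,-0.056],[1,0,0,0.05,-0.056],[1,0,0,0.05,0],[1,0,0,0,0],[1,0,0,0,0]]])

```text
clock: 8.1
position: [639.5, -38.0, 108.7]
tool_rot: [1.507, 2.756, -0.0]
force: [0.5, 0.9, -0.1]
grip_width: 0.128
grip_force: 20.0
```

```bash
python3 - <<'E'
from h import *
plan([639.8,-38.4,37],np.radians(33.2))
w=shot("wrist"); d=shot("top")
a=cv2.resize(cv2.cvtColor(d["pixels"],cv2.COLOR_RGB2BGR)[190:280,260:350],(396,396),interpolation=cv2.INTER_CUBIC)
b=cv2.resize(cv2.cvtColor(w["pixels"],cv2.COLOR_RGB2BGR),(400,300))
c=np.zeros((400,796,3),np.uint8); c[:396,:396]=a; c[:300,396:]=b; cv2.imwrite("pics/m2.png",c)
E
```

```text
clock 8.1 pos [639.5 -38.  108.7] tooly heading 32.7 tilt 0.02 j7 0.7 delta mm [-0.4  0.  71.7] units [-0.0015  0.      0.239 ] turn deg -0.5450933700518306 units -0.003
```

View pics/m2.png

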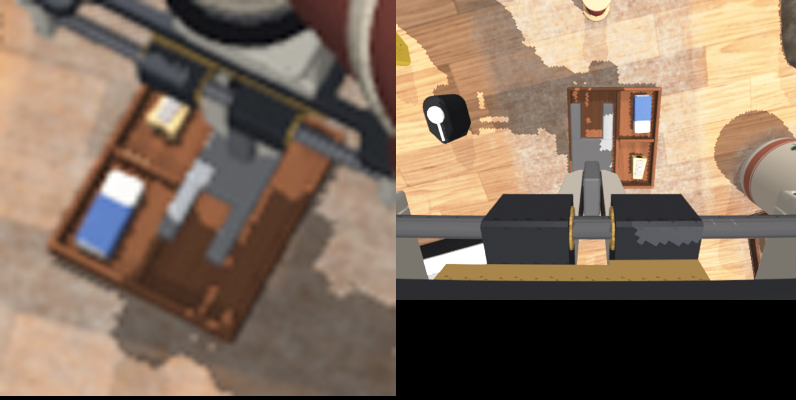

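The clip hangs over the long bay, aligned with its walls in both views, so I'm lowering it.

Emit:
carry_out(steps=[[[1,0,0,0.07,-0.003],[1,0,0,0.07,0],[1,0,0,0.06,0],[1,0,0,0.03,0],[1,0,0,0.007,0]]])

```text
clock: 8.82
position: [639.2, -38.1, 37.2]
tool_rot: [-1.493, -2.764, 0.0]
force: [0.1, -0.3, -0.1]
grip_width: 0.13
grip_force: 20.0
```

Emit:
carry_out(steps=[[[1,0,0,0,0],[1,0,0,0.003,0],[0.4,0,0,0,0],[0.4,0,0,0,0],[0.4,0,0,0,0]]])

```text
clock: 9.45
position: [639.4, -38.1, 36.9]
tool_rot: [1.492, 2.764, 0.0]
force: [-0.5, 0.0, 0.3]
grip_width: 0.3
grip_force: 0.0
```

Emit:
carry_out(steps=[[[0.2,0,0,-0.04,0],[-0.2,0,0,-0.12,0],[-1,0,0,-0.16,0],[-1,0.05,-0.16,-0.08,0],[-1,0.05,-0.16,0,0]]])

```text
clock: 10.07
position: [543.5, -66.3, 159.8]
tool_rot: [1.489, 2.759, 0.004]
force: [0.1, -1.9, -0.2]
grip_width: 0.778
grip_force: 0.0
```

Emit:
carry_out(steps=[[[-1,0.05,-0.16,0,0],[-1,0.015,-0.046,0,-0.05],[-1,0,0,0,0],[-1,0,0,0,0],[-1,0,0,0,0]]])

```text
clock: 10.7
position: [481.4, -82.8, 156.7]
tool_rot: [1.271, 2.872, 0.001]
force: [-0.4, -0.2, -0.5]
grip_width: 1.0
grip_force: 0.0
```

```bash
python3 - <<'E'
from h import *
plan([480,-83,150],np.radians(42))
w=shot("wrist"); d=shot("top")
p=topix(w,[[480,-83,36]])[0].astype(int); print(p)
x0,y0=p-60; print(x0,y0)
a=cv2.resize(cv2.cvtColor(d["pixels"],cv2.COLOR_RGB2BGR)[190:280,260:350],(270,270),interpolation=cv2.INTER_CUBIC)
b=cv2.resize(cv2.cvtColor(w["pixels"],cv2.COLOR_RGB2BGR)[y0:y0+120,x0:x0+120],(480,480),interpolation=cv2.INTER_CUBIC)
c=np.zeros((480,760,3),np.uint8); c[:270,480:750]=a; c[:480,:480]=b; cv2.imwrite("pics/m3.png",c)
E
```

```text
clock 10.7 pos [481.4 -82.8 156.7] tooly heading 42.3 tilt 0.06 j7 0.93 delta mm [ 0.8 -1.2  6.7] units [ 0.0027 -0.004   0.0224] turn deg 0.25655189302671033 units 0.0014
[311 232]
251 172
```

View pics/m3.png

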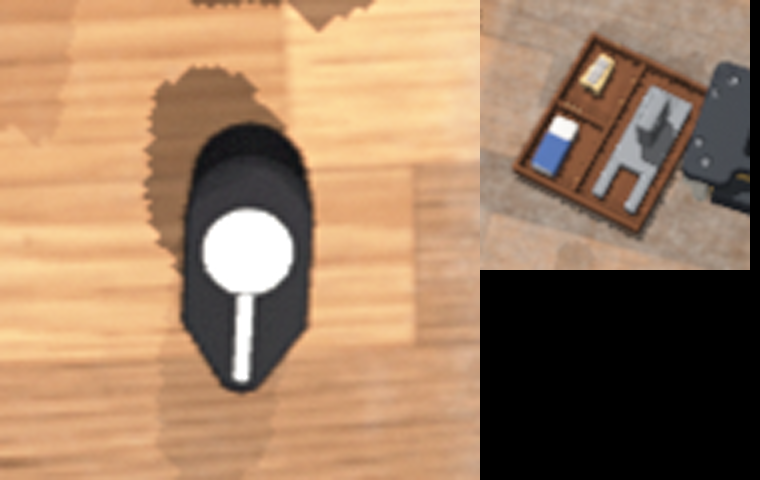

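The clip lies flat in the bay with its fork down-left. The black knob's cap is at crop (248,252) and its pointer line runs to (240,385).

```bash
python3 - <<'E'
from h import *
w=shot("wrist"); f=lambda *P:[(251+p[0]/4,172+p[1]/4) for p in P]
hd=lambda v:np.degrees(np.arctan2(v[1],v[0])).round(1)
im=w["pixels"].astype(int); m=(im[172:292,251:371].min(2)>200).astype(np.uint8); n,l,st,ct=cv2.connectedComponentsWithStats(m); 
i=1+np.argmax(st[1:,4]); ys,xs=np.where(l==i); P=toworld(w,np.c_[xs+251,ys+172],36)
disc=toworld(w,f((248,252)),36)[0]
lin=P[np.linalg.norm(P-disc,axis=1)>12]; c=lin.mean(0); u=np.linalg.svd(lin-c)[2][0]; u=u*np.sign(u@(c-disc))
print("disc",disc.round(1),"line head",hd(u),"disc->line",hd(c-disc), "n",len(lin), "linemax",np.linalg.norm(lin-disc,axis=1).max())
nose=toworld(w,f((240,390)),36)[0]; print(nose.round(1),np.linalg.norm(nose-disc),hd(nose-disc))
t=toworld(w,f((182,320),(187,210),(308,325),(310,210)),36); print("sides",hd(t[0]-t[1]),hd(t[2]-t[3]),t.round(1).tolist())
plan([disc[0],disc[1],24],np.radians(hd(nose-disc)+90))
E
```

```text
disc [482.1 -83.9  36. ] line head -49.8 disc->line -50.4 n 57 linemax 27.221051814299223
[ 500.7 -106.8   36. ] 29.443040863144404 -50.9
sides -50.9 -48.0 [[481.9, -103.4, 36.0], [467.4, -85.6, 36.0], [501.4, -87.1, 36.0], [485.3, -69.3, 36.0]]
clock 10.85 pos [480.7 -82.9 156.5] tooly heading 42.3 tilt 0.01 j7 0.93 delta mm [ -1.6   0.4 132.5] units [-0.0055  0.0012  0.4416] turn deg 3.176934071894806 units 0.0176
```

Emit:
carry_out(steps=[[[-1,-0.005,0.001,0.1,0.013],[-1,0,0,0.14,0],[-1,0,0,0.12,0],[0,0,0,0.07,0],[1,0,0,0.01,0]]], squeeze=30)

```text
clock: 11.48
position: [480.8, -83.9, 23.3]
tool_rot: [-1.328, -2.844, 0.002]
force: [0.0, 0.1, 0.1]
grip_width: 0.833
grip_force: 0.0
```

Emit:
carry_out(steps=[[[1,0,0,0,0],[1,0,0,0,0],[1,0,0,0,0],[1,0,0,0,0],[1,0,0,0,0]]])

```text
clock: 12.1
position: [481.6, -84.1, 24.9]
tool_rot: [1.329, 2.846, 0.0]
force: [-0.5, -0.4, -0.4]
grip_width: 0.296
grip_force: 0.0
```

Emit:
carry_out(steps=[[[1,0,0,0,0],[1,0,0,0,0],[1,0,0,0,0],[1,0,0,0,0],[1,0,0,0,0]]])

```text
clock: 12.72
position: [481.6, -84.1, 24.8]
tool_rot: [1.329, 2.846, 0.0]
force: [-0.8, 1.3, 4.3]
grip_width: 0.279
grip_force: 30.0
```

```bash
python3 - <<'E'
from h import *
plan([602.7,-244,160],np.radians(88.6)); print(status.get_state()["grip_width"]*93,status.get_state()["grip_force"])
E
```

```text
clock 12.72 pos [481.6 -84.1  24.8] tooly heading 39.9 tilt 0.01 j7 0.93 delta mm [-200.4   -9.7 -135.1] units [-0.6679 -0.0322 -0.4504] turn deg -48.67544016181052 units -0.2704
25.98746734973033 30.001024985544973
```

Emit:
carry_out(steps=[[[1,0,0,-0.12,0],[1,0,0,-0.2,0],[1,-0.19,0.02,-0.05,0],[1,-0.19,0.02,-0.05,0],[1,-0.19,0.02,-0.03,0]]])

```text
clock: 13.35
position: [606.0, -204.8, 160.1]
tool_rot: [1.329, 2.846, 0.0]
force: [0.6, 1.0, -0.8]
grip_width: 0.278
grip_force: 30.0
```

Emit:
carry_out(steps=[[[1,-0.19,0.02,0,0],[1,0,0,0,-0.054],[1,0,0,0,-0.054],[1,0,0,0,-0.054],[1,0,0,0,-0.054]]])

```text
clock: 13.98
position: [645.4, -243.5, 158.1]
tool_rot: [-0.298, -3.125, -0.001]
force: [0.4, 1.4, -0.5]
grip_width: 0.275
grip_force: 30.0
```

Emit:
carry_out(steps=[[[1,0,0,0,-0.054],[1,0,0,0,0],[1,0,0,0,0],[1,0,0,0,0],[1,0,0,0,0]]])

```text
clock: 14.6
position: [646.2, -243.4, 159.6]
tool_rot: [-0.041, -3.141, 0.0]
force: [0.6, -0.3, -1.3]
grip_width: 0.274
grip_force: 30.0
```

```bash
python3 - <<'E'
from h import *
plan([602.7,-244,160],np.radians(88.6))
w=shot("wrist"); p=topix(w,[[602.7,-244,66]])[0]; print(p)
p=p.astype(int); x0,y0=np.maximum(p-50,0); print(x0,y0)
im=cv2.cvtColor(w["pixels"],cv2.COLOR_RGB2BGR)
g=lambda a:np.clip(255*(a/255.)**.6,0,255).astype(np.uint8)
b=cv2.resize(g(im[y0:y0+100,x0:x0+100]),(500,500),interpolation=cv2.INTER_CUBIC)
c=np.zeros((500,800,3),np.uint8); c[:500,:500]=b; c[:225,500:]=cv2.resize(im,(300,225)); cv2.imwrite("pics/m4.png",c)
E
```

```text
clock 14.6 pos [ 646.2 -243.4  159.6] tooly heading 88.5 tilt 0.01 j7 1.79 delta mm [43.5 -1.7 -0.4] units [ 0.145  -0.0057 -0.0012] turn deg -0.09817499113343331 units -0.0005
[310.47676075 182.82704108]
260 132
```

View pics/m4.png

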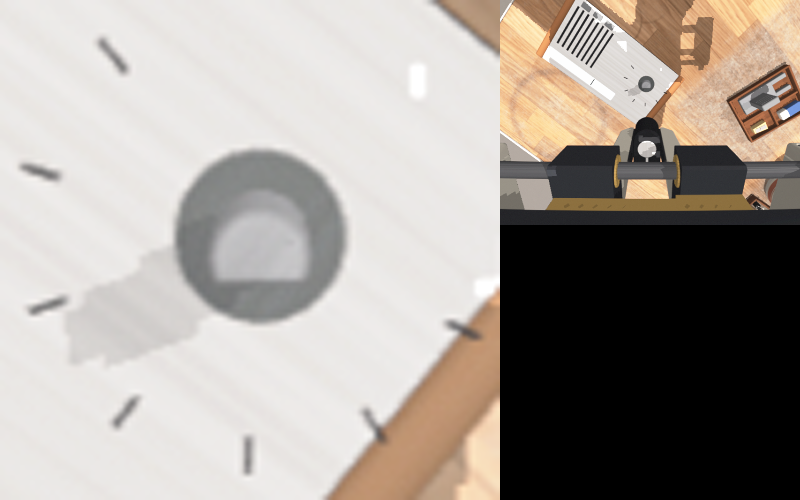

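The shaft's top D shows at crop (260,245) with its flat straight down (210–310,280). That is the direction the held knob's nose points, to within about a degree. I'll measure the axis next.

```bash
python3 - <<'E'
from h import *
w=shot("wrist"); f=lambda *P:[(260+p[0]/5,132+p[1]/5) for p in P]
hd=lambda v:np.degrees(np.arctan2(v[1],v[0])).round(1)
F=toworld(w,f((212,280),(310,281)),66); h=hd(np.cross([0,0,1],F[0]-F[1])); print("flat",F.round(1).tolist(),np.linalg.norm(F[1]-F[0]),"normal",h, hd(-np.cross([0,0,1],F[0]-F[1])))
# bright top face vs collar
im=cv2.cvtColor(w["pixels"],cv2.COLOR_RGB2GRAY); print(im[165:194:1,312].tolist()); print(im[183,296:328].tolist())
T=toworld(w,f((260,207),(212,245),(309,245)),66); print("top arc",T.round(1).tolist(), "width",np.linalg.norm(T[1]-T[2]))
c=toworld(w,f((175,237),(346,237),(260,149),(260,324)),42); print("collar",c.round(1).tolist(),c[:2].mean(0).round(1),c[2:].mean(0).round(1))
# knob in hand: white disc centre at height TCP+11
m=(w["pixels"][270:340,270:360].min(2)>200).astype(np.uint8); n,l,st,ct=cv2.connectedComponentsWithStats(m); print(st[1:],ct[1:]+[270,270])
s=status.get_state(); i=1+np.argmax(st[1:,4]); k=st[i]; q=toworld(w,[(270+k[0]+k[2]/2-.5,270+k[1]+k[3]/2-.5)],s["position"][2]+11)[0]; print("disc",q, q-s["position"])
E
```

```text
flat [[606.1, -249.7, 66.0], [606.6, -236.2, 66.0]] 13.496561816479351 normal -2.1 177.9
[89, 87, 87, 89, 91, 118, 122, 120, 123, 141, 161, 165, 161, 159, 159, 160, 157, 158, 157, 155, 154, 155, 140, 92, 85, 86, 85, 86, 89]
[76, 75, 74, 75, 72, 83, 112, 146, 161, 157, 157, 156, 154, 151, 153, 159, 157, 156, 158, 161, 166, 167, 169, 166, 159, 128, 99, 91, 87, 88, 87, 88]
top arc [[596.3, -242.8, 66.0], [601.3, -249.5, 66.0], [601.6, -236.2, 66.0]] width 13.285305291707811
collar [[603.1, -255.9, 42.0], [603.8, -230.2, 42.0], [590.5, -242.7, 42.0], [616.7, -243.4, 42.0]] [ 603.5 -243.    42. ] [ 603.6 -243.1   42. ]
[[ 25  31  35  28 562]
 [ 54  54   8   6  38]] [[308.96797153 312.21174377]
 [327.21052632 326.15789474]]
disc [ 645.23737546 -243.79379841  170.71383345] [-1.00406806 -0.35772964 11.        ]
```

Emit:
carry_out(steps=[[[1,0.1,0,0,0],[1,0.043,-0.002,0.1,0],[1,0,0,0.1,0],[1,0,0,0.01,0],[1,0,0,0,0]]])

```text
clock: 15.32
position: [604.1, -243.1, 97.3]
tool_rot: [0.04, 3.14, -0.0]
force: [-1.2, 0.3, -0.5]
grip_width: 0.274
grip_force: 30.0
```

```bash
python3 - <<'E'
from h import *
plan([603.3,-242.8,79],np.radians(88.2)); print(status.get_state()["force"],status.get_state()["ft_torque"])
E
```

```text
clock 15.32 pos [ 604.1 -243.1   97.3] tooly heading 88.5 tilt 0.08 j7 1.79 delta mm [ 0.8  0.3 18.3] units [0.0027 0.0009 0.0611] turn deg 0.3351234935186369 units 0.0019
[-1.18950525  0.30207105 -0.53973502] [-0.05977587 -0.05098293 -0.01891405]
```

Emit:
carry_out(steps=[[[1,0.002,0,0.01,0],[1,0,0,0.005,0],[1,0,0,0.005,0],[1,0,0,0.005,0],[1,0,0,0,0]]])

```text
clock: 15.95
position: [603.0, -243.2, 89.6]
tool_rot: [0.04, 3.141, -0.0]
force: [-1.2, -0.4, 1.8]
grip_width: 0.28
grip_force: 30.0
```

Emit:
carry_out(steps=[[[1,0,0,0.005,0],[1,0,0,0.005,0],[1,0,0,0.005,0],[1,0,0,0,0],[1,0,0,0,0]]])

```text
clock: 16.58
position: [602.9, -243.2, 84.9]
tool_rot: [0.04, 3.141, -0.0]
force: [-0.2, 0.2, 3.7]
grip_width: 0.277
grip_force: 30.0
```

```bash
python3 - <<'E'
from h import *
plan([603.3,-242.8,79],np.radians(88.2)); print(status.get_state()["force"],status.get_state()["ft_torque"])
E
```

```text
clock 16.57 pos [ 602.9 -243.2   84.9] tooly heading 88.5 tilt 0.04 j7 1.79 delta mm [-0.4  0.4  5.9] units [-0.0012  0.0012  0.0197] turn deg 0.32776749005846284 units 0.0018
[-0.16233101  0.19109037  3.71875992] [ 0.05101741  0.08515591 -0.02861271]
```

```bash
cat >> h.py <<'E'
def avg(n=6):
    F=[];P=[]
    for i in range(n):
        s=status.get_state(); F.append(np.r_[s["force"],s["ft_torque"]*10]); P.append(s["position"]); snapshot("top")
    print("F",np.mean(F,0).round(2),"sd",np.std(F,0).round(1),"P",np.mean(P,0).round(2))
E
python3 - <<'E'
from h import *
avg()
w=shot("wrist"); save(w,"w5.png",(200,180,440,360),3.3)
E
```

```text
F [-0.11  0.37  4.3   0.3   0.79 -0.01] sd [0.2 0.6 0.3 0.6 0.3 0.3] P [ 602.93 -243.15   84.88]
```

View pics/w5.png

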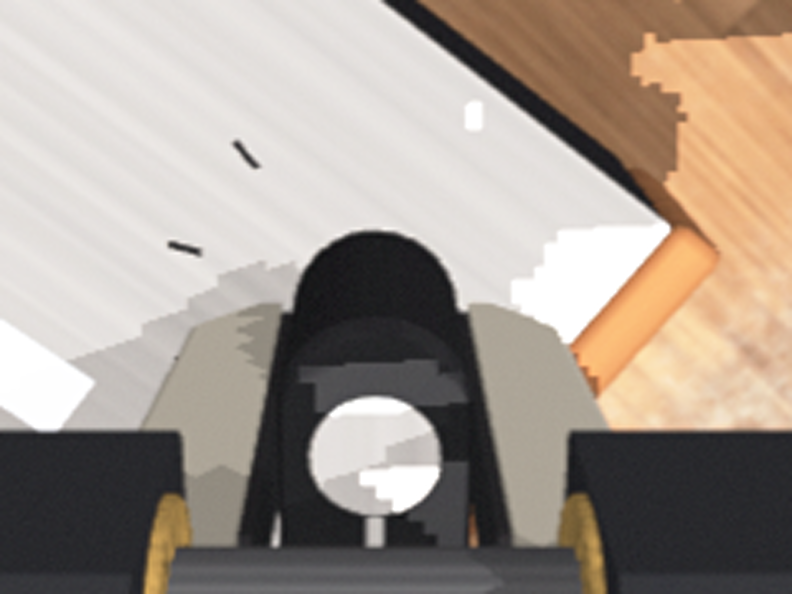

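```bash
python3 - <<'E'
from h import *
s=status.get_state(); w=shot("wrist")
f=lambda *P:[(200+p[0]/3.3,180+p[1]/3.3) for p in P]
q=toworld(w,f((375,397),(375,516),(309,456),(441,456)),s["position"][2]+11.2)
print(q.round(1).tolist(), q.mean(0)-s["position"], (q[0]+q[1])/2-s["position"],np.linalg.norm(q[0]-q[1]),np.linalg.norm(q[2]-q[3]))
E
```

```text
[[595.0, -242.6, 96.0], [612.6, -243.1, 96.0], [603.4, -251.5, 96.0], [603.8, -234.1, 96.0]] [ 0.83324596  0.31584532 11.2       ] [ 0.94268958  0.31308954 11.2       ] 17.592930237539203 17.38577883152996
```

Emit:
carry_out(steps=[[[1,0.001,0,0,0],[1,0.001,0,0,0],[1,0,0,0,0],[1,0,0,0,0],[1,0,0,0,0]]])

```text
clock: 17.6
position: [602.7, -243.1, 84.9]
tool_rot: [0.04, 3.14, -0.0]
force: [1.8, 0.1, 3.6]
grip_width: 0.282
grip_force: 30.0
```

```bash
python3 - <<'E'
from h import *
avg(4)
E
```

```text
F [ 1.84  0.1   4.13 -0.42 -5.1   0.  ] sd [0.3 0.2 0.4 0.4 0.6 0.3] P [ 602.63 -243.1    84.86]
```

Emit:
carry_out(steps=[[[1,0,0,0.004,0],[1,0,0,0.003,0],[1,0,0,0,0],[1,0,0,0,0],[1,0,0,0,0]]])

```text
clock: 18.42
position: [602.6, -243.1, 82.8]
tool_rot: [0.04, 3.14, -0.0]
force: [2.9, 0.1, 4.8]
grip_width: 0.277
grip_force: 30.0
```

```bash
python3 - <<'E'
from h import *
avg(4)
E
```

```text
F [ 2.96 -0.4   5.1  -0.65 -6.19  0.11] sd [0.2 0.6 0.2 0.1 0.2 0.2] P [ 602.58 -243.11   82.85]
```

Emit:
carry_out(steps=[[[1,0,0,-0.01,0],[1,-0.001,0,0,0],[1,-0.001,0,0,0],[1,-0.001,0,0,0],[1,0,0,0,0]]])

```text
clock: 19.25
position: [599.8, -243.1, 83.8]
tool_rot: [-0.041, -3.134, -0.002]
force: [-4.1, 0.0, -1.2]
grip_width: 0.277
grip_force: 30.0
```

```bash
python3 - <<'E'
from h import *
avg(4)
E
```

```text
F [-4.55 -0.41 -2.13 -1.38 11.63 -0.13] sd [0.5 0.3 0.8 0.2 1.3 0.4] P [ 599.88 -243.09   83.87]
```

Emit:
carry_out(steps=[[[1,-0.001,0,0,0],[1,-0.001,0,0,0],[1,-0.001,0,0,0],[1,0,0,0,0],[1,0,0,0,0]]])

```text
clock: 20.08
position: [600.0, -243.1, 83.9]
tool_rot: [-0.042, -3.132, -0.002]
force: [-6.4, -0.8, -2.2]
grip_width: 0.276
grip_force: 30.0
```

```bash
python3 - <<'E'
from h import *
avg(4)
E
```

```text
F [-6.73 -0.31 -1.73 -1.02 15.71 -0.14] sd [0.3 0.4 0.3 0.4 0.3 0.2] P [ 600.03 -243.1    83.88]
```

```bash
python3 - <<'E'
from h import *
s=status.get_state(); print(s["joints"].round(3),s["effort"].round(2),s["force"].round(1),s["ft_torque"].round(2)); plan([603.3,-242.8,79],np.radians(88.2))
w=shot("wrist"); g=w["pixels"][270:345,270:360]
m=((g.min(2)>120)&(np.ptp(g,axis=2)<30)).astype(np.uint8); n,l,st,ct=cv2.connectedComponentsWithStats(m); print(st[1:][st[1:,4]>60],ct[1:][st[1:,4]>60]+270)
d=shot("top")
p=topix(d,[[603,-243,60]])[0]; print(p)
for n_ in ("scene",):
    e=shot(n_); print(topix(e,[[603,-243,60],[603,-243,42],[603,-243,90]]).round(0).tolist())
# panel edges? radio moved?
hd=lambda v:np.degrees(np.arctan2(v[1],v[0])).round(1)
E
```

```text
[ 0.42   0.782 -0.121  1.575  0.122  0.8    1.792] [-1.950e+00 -5.106e+01 -2.890e+00 -1.698e+01 -4.400e-01 -1.900e+00
  2.000e-02] [-7.  -1.2 -1.6] [-0.12  1.56  0.01]
clock 20.27 pos [ 600.  -243.1   83.9] tooly heading 88.5 tilt 0.52 j7 1.79 delta mm [-3.3  0.4  4.9] units [-0.011   0.0012  0.0162] turn deg 0.2838516226500758 units 0.0016
[[   0    0   19   74  635]
 [  68    0   22   75  836]
 [  24   30   40   45 1190]] [[275.09448819 294.96377953]
 [352.89832536 297.84688995]
 [313.21092437 318.45714286]]
[410.5320421  193.49644733]
[[394.0, 211.0], [393.0, 217.0], [395.0, 202.0]]
```

The knob appears to have dropped onto the shaft: it is held laterally, and the upward push is gone. I'll relieve the side load, then check.

Emit:
carry_out(steps=[[[1,0.003,0,0,0],[1,0.003,0,0,0],[1,0.002,0,0,0],[1,0,0,0,0],[1,0,0,0,0]]])

```text
clock: 21.05
position: [599.9, -243.2, 84.6]
tool_rot: [-0.041, -3.138, -0.0]
force: [-5.2, -1.5, -4.1]
grip_width: 0.278
grip_force: 30.0
```

```bash
python3 - <<'E'
from h import *
avg(4)
E
```

```text
F [-5.42 -0.85 -3.99 -2.24 12.7   0.1 ] sd [0.3 0.4 0.3 0.1 0.1 0.2] P [ 599.96 -243.19   84.67]
```

Emit:
carry_out(steps=[[[1,0.002,0,0.002,0],[1,0.002,0,0.002,0],[1,0.002,0,0,0],[1,0,0,0,0],[1,0,0,0,0]]])

```text
clock: 21.88
position: [599.8, -243.2, 84.6]
tool_rot: [0.041, 3.141, -0.001]
force: [-5.0, -1.4, -1.5]
grip_width: 0.279
grip_force: 30.0
```

```bash
python3 - <<'E'
from h import *
avg(4)
E
```

```text
F [-4.620e+00 -1.600e+00 -1.390e+00 -3.100e+00  1.049e+01 -1.000e-02] sd [1.  0.5 0.4 0.4 0.5 0.3] P [ 599.78 -243.18   84.53]
```

Emit:
carry_out(steps=[[[1,0.002,0,0.004,0],[1,0.002,0,0.004,0],[1,0.002,0,0.004,0],[1,0,0,0,0],[1,0,0,0,0]]])

```text
clock: 22.7
position: [599.2, -242.9, 81.1]
tool_rot: [0.04, 3.138, -0.001]
force: [-0.6, -1.8, 0.9]
grip_width: 0.278
grip_force: 30.0
```

```bash
python3 - <<'E'
from h import *
avg(4); plan([600,-243,79],np.radians(88.2))
E
```

```text
F [-0.05 -1.28  0.17 -3.57  0.1  -0.01] sd [0.5 0.6 0.5 0.1 0.6 0.4] P [ 599.14 -242.86   81.04]
clock 22.9 pos [ 599.  -242.8   81. ] tooly heading 88.5 tilt 0.14 j7 1.79 delta mm [-1.  -0.2  2. ] units [-0.0034 -0.0005  0.0066] turn deg 0.3416885599845756 units 0.0019
```

Emit:
carry_out(steps=[[[1,0,0.001,0.004,0],[1,0,0.001,0.004,0],[1,0,0,0.004,0],[1,0,0,0,0],[1,0,0,0,0]]])

```text
clock: 23.52
position: [598.6, -242.8, 77.6]
tool_rot: [0.041, 3.14, -0.001]
force: [1.4, -3.7, 1.0]
grip_width: 0.278
grip_force: 30.0
```

```bash
python3 - <<'E'
from h import *
avg(4)
s=status.get_state(); w=shot("wrist"); g=w["pixels"][270:345,270:360]
m=((g.min(2)>120)&(np.ptp(g,axis=2)<30)).astype(np.uint8); n,l,st,ct=cv2.connectedComponentsWithStats(m); print(st[1:][st[1:,4]>60],ct[1:][st[1:,4]>60]+270)
print(topix(w,[s["position"]+[0,0,11.2]]))
E
```

```text
F [ 1.85 -3.27  1.33 -6.56 -4.51  0.01] sd [0.4 0.4 0.3 0.4 0.4 0.3] P [ 598.58 -242.74   77.56]
[[   0    0   19   74  634]
 [  68    0   22   75  841]
 [  23   30   41   45 1189]] [[275.07413249 295.00946372]
 [352.8549346  297.83590963]
 [313.23044575 318.54079058]]
[[312.8489874  316.74324738]]
```

Emit:
carry_out(steps=[[[1,-0.001,-0.002,0,0],[1,-0.001,-0.001,0.004,0],[1,0,0,0.004,0],[1,0,0,0.003,0],[1,0,0,0,0]]])

```text
clock: 24.4
position: [598.6, -242.9, 73.9]
tool_rot: [0.04, 3.141, 0.001]
force: [2.5, -1.2, 3.7]
grip_width: 0.277
grip_force: 30.0
```

```bash
python3 - <<'E'
from h import *
avg(4)
E
```

```text
F [ 2.06 -1.35  3.58 -2.56 -4.2  -0.08] sd [0.4 0.1 0.6 0.3 0.3 0.1] P [ 598.59 -242.86   73.96]
```

Emit:
carry_out(steps=[[[1,-0.002,-0.001,0.003,0],[1,-0.001,-0.001,0.003,0],[1,0,0,0.003,0],[1,0,0,0.001,0],[1,0,0,0,0]]])

```text
clock: 25.22
position: [598.7, -242.9, 70.7]
tool_rot: [-0.04, -3.14, -0.002]
force: [-1.1, 1.2, 5.9]
grip_width: 0.275
grip_force: 30.0
```

```bash
python3 - <<'E'
from h import *
avg(4)
E
```

```text
F [-0.36  0.78  5.49  1.65 -0.05  0.05] sd [0.5 0.6 0.3 0.1 0.3 0.2] P [ 598.71 -242.96   70.73]
```

```bash
python3 - <<'E'
from h import *
d=snapshot("wrist")
def view(pos,rv):
    T=np.eye(4); T[:3,:3]=R.from_rotvec(rv).as_matrix(); T[:3,3]=pos; e=dict(d); e["extrinsics"]=T@np.array(d["T_tool_cam"]); return e
a=view([646.2,-243.4,159.6],[-.041,-3.141,0]); b=view([602.93,-243.15,84.88],[.04,3.141,0])
print("m4",toworld(a,[(260+x/5,132+y/5) for x,y in [(112,55),(40,172),(46,305),(125,412),(248,455),(373,425),(462,329)]],42)[:,:2].round(1).tolist())
print("w5",toworld(b,[(200+x/3.3,180+y/3.3) for x,y in [(246,153),(184,247)]],42)[:,:2].round(1).tolist())
# now: the dark ticks in the present wrist image
s=status.get_state(); c=shot("wrist"); g=cv2.cvtColor(c["pixels"],cv2.COLOR_RGB2GRAY)
m=((g<110)).astype(np.uint8); m[330:]=0
n,l,st,ct=cv2.connectedComponentsWithStats(m)
for i in range(1,n):
    if 8<st[i,4]<80:
        p=toworld(c,[ct[i]],42)[0]
        if np.hypot(p[0]-603,p[1]+243)<40: print(ct[i].round(1),st[i,4],p[:2].round(1))
E
```

```text
m4 [[576.3, -263.9], [592.9, -275.5], [612.9, -275.8], [629.8, -264.6], [637.2, -245.8], [632.9, -226.3], [618.2, -212.6]]
w5 [[576.3, -264.0], [592.9, -275.7]]
[271.2 241.2] 16 [ 576.3 -264.3]
[251.8 271.3] 18 [ 592.9 -275.7]
```

```bash
python3 - <<'E'
from h import *
P=np.array([[576.3,-263.9],[592.9,-275.5],[612.9,-275.8],[629.8,-264.6],[637.2,-245.8],[632.9,-226.3],[618.2,-212.6]])
A=np.c_[2*P,np.ones(7)]; s=np.linalg.lstsq(A,(P**2).sum(1),rcond=None)[0]; print("dial centre",s[:2])
d=shot("wrist"); g=cv2.cvtColor(d["pixels"],cv2.COLOR_RGB2GRAY)
old=cv2.cvtColor(cv2.resize(cv2.imread("pics/w5.png"),(240,180),interpolation=cv2.INTER_AREA),cv2.COLOR_BGR2GRAY)
now=g[180:360,200:440]
for c in (100,113,126): print(c,"old",old[55:105:2,c].tolist()); print(c,"now",now[55:105:2,c].tolist())
def ell(im):
    m=(im[115:160,80:150]>110).astype(np.uint8); 
    rows=[(r+115,np.where(m[r])[0].min()+80,np.where(m[r])[0].max()+80) for r in range(0,45,3) if m[r,12:55].any()]
    return rows
print(ell(old)); print(ell(now))
E
```

```text
dial centre [ 603.31981045 -243.16705462]
100 old [227, 227, 226, 224, 224, 226, 226, 229, 230, 129, 24, 23, 24, 25, 25, 24, 24, 24, 26, 26, 26, 26, 36, 38, 37]
100 now [226, 227, 228, 228, 228, 226, 223, 227, 231, 113, 22, 22, 27, 26, 26, 25, 25, 24, 25, 30, 26, 23, 37, 39, 42]
113 old [226, 225, 222, 221, 224, 226, 229, 183, 27, 31, 29, 31, 29, 29, 29, 29, 29, 28, 29, 30, 32, 37, 37, 40, 37]
113 now [229, 226, 226, 227, 227, 227, 228, 191, 26, 30, 28, 31, 30, 28, 31, 31, 31, 30, 33, 30, 30, 35, 39, 42, 39]
126 old [224, 224, 225, 224, 226, 226, 224, 222, 224, 112, 27, 31, 29, 29, 33, 31, 31, 31, 31, 30, 31, 30, 42, 43, 42]
126 now [229, 230, 232, 233, 231, 229, 227, 226, 230, 114, 29, 31, 37, 30, 32, 32, 32, 30, 32, 30, 31, 32, 42, 43, 45]
[(121, np.int64(105), np.int64(149)), (124, np.int64(100), np.int64(149)), (127, np.int64(98), np.int64(149)), (130, np.int64(95), np.int64(149)), (133, np.int64(94), np.int64(132)), (136, np.int64(94), np.int64(132)), (139, np.int64(94), np.int64(133)), (142, np.int64(94), np.int64(133)), (145, np.int64(95), np.int64(132)), (148, np.int64(97), np.int64(130)), (151, np.int64(100), np.int64(127)), (154, np.int64(105), np.int64(123)), (157, np.int64(84), np.int64(115))]
[(121, np.int64(105), np.int64(149)), (124, np.int64(100), np.int64(149)), (127, np.int64(98), np.int64(149)), (130, np.int64(95), np.int64(149)), (133, np.int64(94), np.int64(132)), (136, np.int64(94), np.int64(132)), (139, np.int64(94), np.int64(133)), (142, np.int64(94), np.int64(133)), (145, np.int64(95), np.int64(132)), (148, np.int64(97), np.int64(130)), (151, np.int64(100), np.int64(127)), (154, np.int64(105), np.int64(121)), (157, np.int64(84), np.int64(115))]
```

```bash
python3 - <<'E'
from h import *
s=status.get_state(); d=shot("wrist"); print(s["position"],s["force"].round(1))
for h in (24.8,23,21): 
    print(h,"round end bottom",(toworld(d,[(313.2,250)],s["position"][2]-h)[0]-s["position"]).round(1))
print("top rim round end", (toworld(d,[(313.2,250)],s["position"][2]+11.2)[0]-s["position"]).round(1))
import cv2
g=cv2.cvtColor(d["pixels"],cv2.COLOR_RGB2GRAY); print("col313",g[244:310:2,313].tolist())
# scene camera patch around knob, both with projected hand points
e=shot("scene"); print(topix(e,[s["position"],s["position"]-[0,0,25],[603,-243,42]]).round(1).tolist())
save(e,"sc_now.png")
E
```

```text
[ 598.72921496 -242.97282868   70.7627619 ] [-0.7  0.1  5.2]
24.8 round end bottom [-18.3   0.7 -24.8]
23 round end bottom [-18.9   0.7 -23. ]
21 round end bottom [-19.6   0.7 -21. ]
top rim round end [-30.5   0.9  11.2]
col313 [228, 226, 230, 71, 29, 28, 27, 28, 27, 30, 29, 31, 31, 33, 31, 30, 37, 35, 40, 40, 40, 38, 39, 42, 82, 81, 81, 79, 216, 255, 255, 243, 228]
[[395.3, 208.6], [394.1, 216.3], [392.9, 216.5]]
```

The knob is pitched in the jaws: its underside sits about 4.5 mm toward the nose, although it is on the shaft. I'll ease up, release, recentre the hand over the shaft axis and regrip.

Emit:
carry_out(steps=[[[1,0,0,-0.01,0],[1,0,0,-0.012,0],[0.1,0,0,0,0],[0.1,0,0,0,0],[0.1,0,0,0,0]]])

```text
clock: 26.3
position: [598.7, -244.1, 76.8]
tool_rot: [-0.041, -3.14, -0.0]
force: [-0.6, -0.7, 0.7]
grip_width: 0.443
grip_force: 0.0
```

Emit:
carry_out(steps=[[[0.1,-0.005,0,0,0],[0.1,-0.005,0,0,0],[0.1,-0.005,0,0,0],[0.1,0,0,0,0],[0.1,0,0,0,0]]])

```text
clock: 26.92
position: [603.8, -244.0, 77.4]
tool_rot: [-0.04, -3.141, 0.0]
force: [-0.7, -0.5, -0.9]
grip_width: 0.451
grip_force: 0.0
```

```bash
python3 - <<'E'
from h import *
avg(3); s=status.get_state(); d=shot("wrist")
g=cv2.cvtColor(d["pixels"],cv2.COLOR_RGB2GRAY); print("col313",[(r,int(g[r,313])) for r in range(210,345,3)])
# expected if seated upright on shaft at (603.3,-243.1), underside 54
print("exp round bottom, disc near edge, disc far edge, top rim",topix(d,[[580.3,-243.1,54],[594.6,-243.1,90],[612,-243.1,90],[580.3,-243.1,90]]).round(1).tolist())
print("m3 check"); 
def view(pos,rv):
    T=np.eye(4); T[:3,:3]=R.from_rotvec(rv).as_matrix(); T[:3,3]=pos; e=dict(d); e["extrinsics"]=T@np.array(d["T_tool_cam"]); return e
a=view([480.9,-82.9,156.6],[1.271,2.872,0.001]); p=toworld(a,[(251+252/4,172+122/4)],0)[0]; print(p, np.hypot(*(p-[482.1,-83.9,0])[:2]))
E
```

```text
F [-0.16 -0.5  -0.25  0.1   0.15 -0.01] sd [0.4 0.2 0.7 0.2 0.2 0.4] P [ 603.81 -243.99   77.45]
col313 [(210, 227), (213, 229), (216, 232), (219, 229), (222, 227), (225, 225), (228, 227), (231, 226), (234, 226), (237, 227), (240, 229), (243, 28), (246, 30), (249, 30), (252, 28), (255, 31), (258, 31), (261, 29), (264, 31), (267, 36), (270, 39), (273, 36), (276, 40), (279, 35), (282, 38), (285, 40), (288, 35), (291, 200), (294, 242), (297, 255), (300, 255), (303, 255), (306, 255), (309, 224), (312, 225), (315, 224), (318, 225), (321, 225), (324, 225), (327, 134), (330, 204), (333, 197), (336, 170), (339, 171), (342, 170)]
exp round bottom, disc near edge, disc far edge, top rim [[313.5, 241.2], [314.5, 298.8], [315.5, 334.9], [313.6, 267.2]]
m3 check
[469.97356189 -69.31263873   0.        ] 18.969491559199167
```

The disc turns out to lie 4 mm behind the bore axis; it was the same on the table. So the knob is upright and fully on the shaft: its round-end edge is at row 241, as expected. I'll regrip it centred.

Emit:
carry_out(steps=[[[0.1,0.001,0.003,0,0],[1,0,0,0,0],[1,0,0,0,0],[1,0,0,0,0],[1,0,0,0,0]]])

```text
clock: 27.75
position: [603.6, -243.1, 77.5]
tool_rot: [-0.04, -3.141, 0.0]
force: [-0.1, 0.6, -0.2]
grip_width: 0.277
grip_force: 30.0
```

```bash
python3 - <<'E'
from h import *
avg(3); print(status.get_state()["grip_force"])
E
```

```text
F [-0.63  0.4   0.23  0.21  0.23  0.01] sd [0.4 0.2 0.4 0.4 0.2 0.4] P [ 603.58 -243.09   77.47]
29.999920264526736
```

Emit:
carry_out(steps=[[[1,0,0,0.006,0],[1,0,0,0.006,0],[1,0,0,0.006,0],[1,0,0,0.005,0],[1,0,0,0,0]]])

```text
clock: 28.52
position: [603.6, -243.1, 70.8]
tool_rot: [0.04, 3.141, -0.0]
force: [-1.3, 0.4, 4.6]
grip_width: 0.277
grip_force: 30.0
```

```bash
python3 - <<'E'
from h import *
avg(4)
E
```

```text
F [-1.21  0.62  4.54  1.18  3.17 -0.11] sd [0.3 0.3 0.4 0.1 0.2 0.2] P [ 603.64 -243.11   70.8 ]
```

Emit:
carry_out(steps=[[[1,0,0,0.004,0],[1,0,0,0.004,0],[1,0,0,0.001,0],[1,0,0,0,0],[1,0,0,0,0]]])

```text
clock: 29.35
position: [603.6, -243.1, 68.2]
tool_rot: [0.04, 3.141, -0.0]
force: [-2.7, 0.8, 5.8]
grip_width: 0.276
grip_force: 30.0
```

```bash
python3 - <<'E'
from h import *
avg(4)
E
```

```text
F [-1.77  0.85  5.85  1.62  4.04 -0.22] sd [0.5 0.6 0.1 0.3 0.4 0.1] P [ 603.65 -243.12   68.25]
```

Emit:
carry_out(steps=[[[1,0,0,0.003,0],[1,0,0,0,0],[1,0,0,0,0],[1,0,0,0,0],[1,0,0,0,0]]])

```text
clock: 30.18
position: [603.7, -243.1, 67.5]
tool_rot: [0.041, 3.141, -0.0]
force: [-1.4, 0.5, 6.3]
grip_width: 0.277
grip_force: 30.0
```

```bash
python3 - <<'E'
from h import *
avg(4)
E
```

```text
F [-1.59  0.81  6.33  1.81  4.53 -0.14] sd [0.3 0.5 0.5 0.2 0.3 0.1] P [ 603.66 -243.11   67.47]
```

Emit:
carry_out(steps=[[[1,0.001,0,0.003,0],[1,0,0,0.002,0],[1,0,0,0,0],[1,0,0,0,0],[1,0,0,0,0]]])

```text
clock: 31.0
position: [603.7, -243.2, 67.2]
tool_rot: [0.04, 3.14, -0.001]
force: [-3.5, 1.7, 11.8]
grip_width: 0.278
grip_force: 30.0
```

```bash
python3 - <<'E'
from h import *
avg(4)
E
```

```text
F [-3.2   1.42 11.94  3.3   7.56 -0.11] sd [0.4 0.3 0.3 0.1 0.2 0.1] P [ 603.7  -243.12   67.21]
```

Emit:
carry_out(steps=[[[1,0,0,0.003,0],[1,0,0,0,0],[1,0,0,0,0],[1,0,0,0,0],[1,0,0,0,0]]])

```text
clock: 31.82
position: [603.7, -243.1, 67.1]
tool_rot: [0.04, 3.14, -0.001]
force: [-4.1, 1.7, 15.4]
grip_width: 0.275
grip_force: 30.0
```

```bash
python3 - <<'E'
from h import *
avg(4)
E
```

```text
F [-4.370e+00  1.520e+00  1.531e+01  3.670e+00  1.006e+01  1.000e-02] sd [0.2 0.5 0.2 0.2 0.2 0.1] P [ 603.75 -243.14   67.12]
```

Emit:
carry_out(steps=[[[1,0.002,0,-0.002,0],[1,0,0,0,0],[1,0,0,0,0],[1,0,0,0,0],[1,0,0,0,0]]])

```text
clock: 32.65
position: [603.6, -243.1, 67.2]
tool_rot: [0.04, 3.139, -0.001]
force: [-2.6, 1.8, 11.7]
grip_width: 0.278
grip_force: 30.0
```

```bash
python3 - <<'E'
from h import *
avg(4); d=shot("wrist"); g=cv2.cvtColor(d["pixels"],cv2.COLOR_RGB2GRAY)
c=g[:,313].astype(int); print("edge rows",[r for r in range(200,290) if abs(c[r+1]-c[r-1])>80])
for u in (44,46): print(u,topix(d,[[580.3,-243.1,u]]).round(1))
t=shot("top"); b=t["pixels"][190:280,260:350].astype(int); ys,xs=np.where((np.ptp(b,axis=2)<25)&(b.max(2)<150)&(b.max(2)>60)); print(len(xs))
E
```

```text
F [-2.37  1.02 12.02  2.85  6.37  0.04] sd [0.5 0.5 0.6 0.2 0.3 0.2] P [ 603.66 -243.15   67.2 ]
edge rows [241, 242]
44 [[311.9 241.6]]
46 [[311.9 242.7]]
393
```

The underside edge matches 44 mm, i.e. the knob is fully on and at the stop. The push is 12 N against a spring force of about 8 N at the stop, and it holds steady.

```bash
python3 -c "
from rig import job_done
print(job_done())"
```

```text
the job is handed in; nothing more can be done
None
```

I handed the job in at about 33 s of the 58 s: the clip lies flat in the long bay, and the knob is fully on the shaft, gripped and pressed to the stop with about 12 N; the knob was off-centre on the first try, so I eased it on and regripped it there.

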